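# Set the four walnut feet on the upturned chest

### The arm

A 7-joint arm with a two-finger parallel gripper is mounted at the origin on the work surface. World frame = base frame: x ahead of the robot, y to its left, z up, the work surface at z = 0. Lengths are in m, angles in rad, forces in N, time in s.
With the tool pointing down it reaches from about 0.425 to 0.95 m from the base axis. Payload 4.7 kg.
Tool frame: the origin (TCP) lies between the finger pads; the fingertips stand 25 mm ahead of it and the grasp point (between the pads) lies 6 mm ahead of it; z points along the fingers, y is the line along which they close (so a half turn about z gives the same grasp; the last joint's range is limited). The gripper opens to 85 mm and grips with 20 to 120 N. Pads are 22 mm wide; open, the fingers measure 114 mm over their backs; the gripper's body (76 mm by 85 mm) begins 54 mm behind the grasp point. The pads swing forward as they close: fully open they stand 13 mm farther back than shut.
Start: joints at [-1.182, 0.469, -0.049, 1.532, 0.024, 1.141, -0.082], TCP at [0.274, 0.617, 0.256] pointing down, gripper open.
Joint ranges: [-2.59, 2.59], [-0.33, 1.99], [-1.39, 1.29], [0.1, 2.45], [-1.04, 4.18], [0.21, 1.99], [-2.66, 2.66]. Speed limits (rad/s): [2.57, 2.57, 3.14, 3.14, 3.14, 3.14, 3.14].

### API

Orientations are given as a 3x3 rotation matrix whose columns are the frame's x, y, z axes.
In Python, from rig import * gives the robot as it stands. Calls block until the motion is done:
- movep(position, orientation): joint-space move of the TCP to a pose.
- move_l(position, attitude=None, feed=0.15, until_force=None): straight line of the TCP; attitude=None keeps the orientation; feed is the mean speed in m/s. With until_force (N) it stops when the force on the tool has changed by that much, and returns True; else False.
- move_joints(angles): joint-space move.
- command_gripper(opening, newtons=None): finger opening in m; newtons is the grip in N (None keeps the last); returns when the fingers have stopped.
- sleep(seconds).
- inverse_kinematics(position, orientation): joint angles nearest the present ones, or None.
- sense(): the state.
- camera(name): name is "scene" or "top" or "wrist"; returns (picture, depth): 420x560x3 uint8, red, green, blue; 420x560 float32, m along the optical axis (not along the pixel's ray), 0 where there is no reading.
- camera_params(name): a dict with "K" (3x3 intrinsics, pixels), "position" and "rotation" of the camera in the world; the wrist camera has in their place "tool_from_camera" (4x4, takes a point from camera to tool coordinates, whose origin is the TCP and whose axes are the flange's). Camera axes: x right, y down, z forward; pixel columns grow to the right and rows downward; lengths in m; the calibration is good to about 2 mm. A picture is of the moment at which its call begins: read the wrist's pose just before it. camera_params takes no time and is no camera call.
A pose or a line that the arm cannot do raises Unreachable and nothing moves.
- finish_job(): hands the job in; it is judged then, once.
The state is a dict: "time_s": time; "joint_pos": joint angles; "qd": joint speeds; "joint_efforts": joint torques, N m; "position": TCP position; "tcp_rot": TCP orientation; "wrist_force": force on the tool from outside, world axes, zero at the start; "ft_torque": the same for the moment, N m; "finger_gap": finger opening in m; "gripper_force": force on a finger pad.
Only numpy, scipy, OpenCV 4.12 (cv2) and the standard library are available. Lean on these libraries where they do the work, as an engineer would, in place of code of your own. Each camera call takes 0.05 s, during which the arm holds its last target. There are 200 camera calls.

### The job

The little walnut chest lies bottom up, ready for its feet. Stand the four dark walnut feet on its corner blocks, one centred on each: the two turned feet at the front, the side with the brass knobs, and the two plain square ones at the rear, set square to the chest. Leave the two pale feet where they stand.

Things in the scene. Friction and masses are not known exactly. Their poses are not given: they have to be found in the camera images.
- turned_a: Dark walnut round turned bun foot, 55 mm high: mounting face 40 mm across at the bottom, bulge 52 mm across and upright-sided from 18 to 34 mm up (grip here), round toe 36 mm across on top. About 70 g. Origin: centre of its underside (the mounting face), z up. Stands on the bench, mounting face already down as it must stand on the chest.
- turned_b: Like turned_a, interchangeable: dark walnut round turned bun foot, 55 mm high: mounting face 40 mm across at the bottom, bulge 52 mm across and upright-sided from 18 to 34 mm up (grip here), round toe 36 mm across on top. About 70 g. Origin: centre of its underside (the mounting face), z up. Stands on the bench, mounting face already down as it must stand on the chest.
- square_a: Dark walnut plain square foot, 55 mm high: 46 mm square mounting collar to 8 mm up, 40 mm square upright shaft from 8 to 40 mm up (grip here), toe tapering to 28 mm square on top. About 70 g. Origin: centre of its underside (the mounting face), z up, x and y square to its sides. Stands on the bench, mounting face already down as on the chest.
- square_b: Like square_a, interchangeable: dark walnut plain square foot, 55 mm high: 46 mm square mounting collar to 8 mm up, 40 mm square upright shaft from 8 to 40 mm up (grip here), toe tapering to 28 mm square on top. About 70 g. Origin: centre of its underside (the mounting face), z up, x and y square to its sides. Stands on the bench, mounting face already down as on the chest.
- corner_front_1: A front corner block on the underside (up) of the chest: pale wooden pad, 62 mm square, 6 mm thick, a 7 mm dark dot at its centre. Origin: centre of its top face, 66 mm above the bench; z up, x from the chest's front to its rear, y along the front. Chest: dark walnut box, fixed, 290 mm wide, 200 mm deep; its front is the long side with two brass knobs (26 mm across) standing out 26 mm.
- corner_front_2: The other front corner block on the underside (up) of the chest: pale wooden pad, 62 mm square, 6 mm thick, a 7 mm dark dot at its centre. Origin: centre of its top face, 66 mm above the bench; z up, x from the chest's front to its rear, y along the front.
- corner_rear_1: A rear corner block on the underside (up) of the chest: pale wooden pad, 62 mm square, 6 mm thick, a 7 mm dark dot at its centre. Origin: centre of its top face, 66 mm above the bench; z up, x from the chest's front to its rear, y along the front. The rear is the long side without knobs.
- corner_rear_2: The other rear corner block on the underside (up) of the chest: pale wooden pad, 62 mm square, 6 mm thick, a 7 mm dark dot at its centre. Origin: centre of its top face, 66 mm above the bench; z up, x from the chest's front to its rear, y along the front.
- pale_turned: Bystander, pale wood, for another chest. Shape, size and origin as the dark turned feet.
- pale_square: Bystander, pale wood, for another chest. Shape, size and origin as the dark square feet.
Mind the look-alikes: they are no part of the job. Leave any pink or turquoise look-alike of the turned_b alone.

How it is judged:
At the end, for the whole second after the job is handed in: One dark turned foot on each front corner block and one dark square foot on each rear corner block, each upright (within 0.1 rad) on its mounting face and within 10 mm of the block's centre, the square ones turned square to the chest within 0.2 rad (any of the four ways), all released and at rest ((((horizontal distance between turned_a and corner_front_1 below 0.01 m and z of turned_a in the frame of corner_front_1 between -0.004 and 0.004 m and angle between turned_a's own z axis and vertical below 0.1 rad) and (horizontal distance between turned_b and corner_front_2 below 0.01 m and z of turned_b in the frame of corner_front_2 between -0.004 and 0.004 m and angle between turned_b's own z axis and vertical below 0.1 rad)) or ((horizontal distance between turned_a and corner_front_2 below 0.01 m and z of turned_a in the frame of corner_front_2 between -0.004 and 0.004 m and angle between turned_a's own z axis and vertical below 0.1 rad) and (horizontal distance between turned_b and corner_front_1 below 0.01 m and z of turned_b in the frame of corner_front_1 between -0.004 and 0.004 m and angle between turned_b's own z axis and vertical below 0.1 rad))) and (((horizontal distance between square_a and corner_rear_1 below 0.01 m and z of square_a in the frame of corner_rear_1 between -0.004 and 0.004 m and angle between square_a's own z axis and vertical below 0.1 rad and (angle between the x axis of square_a and the x axis of corner_rear_1, either way round below 0.2 rad or angle between the x axis of square_a and the y axis of corner_rear_1, either way round below 0.2 rad)) and (horizontal distance between square_b and corner_rear_2 below 0.01 m and z of square_b in the frame of corner_rear_2 between -0.004 and 0.004 m and angle between square_b's own z axis and vertical below 0.1 rad and (angle between the x axis of square_b and the x axis of corner_rear_2, either way round below 0.2 rad or angle between the x axis of square_b and the y axis of corner_rear_2, either way round below 0.2 rad))) or ((horizontal distance between square_a and corner_rear_2 below 0.01 m and z of square_a in the frame of corner_rear_2 between -0.004 and 0.004 m and angle between square_a's own z axis and vertical below 0.1 rad and (angle between the x axis of square_a and the x axis of corner_rear_2, either way round below 0.2 rad or angle between the x axis of square_a and the y axis of corner_rear_2, either way round below 0.2 rad)) and (horizontal distance between square_b and corner_rear_1 below 0.01 m and z of square_b in the frame of corner_rear_1 between -0.004 and 0.004 m and angle between square_b's own z axis and vertical below 0.1 rad and (angle between the x axis of square_b and the x axis of corner_rear_1, either way round below 0.2 rad or angle between the x axis of square_b and the y axis of corner_rear_1, either way round below 0.2 rad)))) and linear speed of each of turned_a, turned_b, square_a, square_b below 0.02 m/s and angular speed of each of turned_a, turned_b, square_a, square_b below 0.2 rad/s); the robot touches nothing.
It fails at once if the pale turned foot is moved by more than 20 mm (distance of pale_turned from where it was at the start of the episode above 0.02 m).
It fails at once if the pale square foot is moved by more than 20 mm (distance of pale_square from where it was at the start of the episode above 0.02 m).
It also fails if it takes over 112 s, if anything falls off the work surface, if the arm or the gripper's body presses on something with over 40 N, if the wrist force passes 120 N, or if a joint passes its speed limit or range.

## Working session

There is one attempt and no reset: what is moved stays moved. The work goes in short steps, each a Python script; the robot and the scene stay as the last script left them, time stands still between calls to the robot, and variables do not carry over. Pictures are saved under pics/ and viewed, at most 14 in all, crops included, and the job is handed in when it is done.

```bash
mkdir -p pics; ls; python3 - <<'E'
from rig import *
import cv2
for n in("top","scene"):
    p,d=camera(n); cv2.imwrite(f"pics/{n}0.png",p[:,:,::-1]); 
    import numpy as np; np.savez(f"{n}0.npz",p=p,d=d)
    c=camera_params(n); print(n,c["K"],c["position"],c["rotation"])
print(sense()["time_s"],camera_params("wrist"))
E
```

```text
pics
top [[506.30742117   0.         280.80639047]
 [  0.         506.30742117 212.20976892]
 [  0.           0.           1.        ]] [0.32766668 0.01656225 1.26262089] [[-0.01679924 -0.9865967   0.16231062]
 [-0.99968465  0.01354314 -0.02114666]
 [ 0.01866503 -0.16261469 -0.98651309]]
scene [[529.50230587   0.         283.77681495]
 [  0.         529.50230587 205.5760764 ]
 [  0.           0.           1.        ]] [1.48565208 0.25287974 1.25453206] [[-0.23413423  0.73933592 -0.6313189 ]
 [ 0.97220365  0.17879122 -0.1511746 ]
 [ 0.00110546 -0.64916569 -0.76064623]]
0.1 {'K': array([[341.89893954,   0.        , 278.6910361 ],
       [  0.        , 341.89893954, 209.40204185],
       [  0.        ,   0.        ,   1.        ]]), 'tool_from_camera': array([[-4.65378142e-04, -9.65437056e-01, -2.60635903e-01,
         6.57730578e-02],
       [ 9.99999887e-01, -4.23851738e-04, -2.15534065e-04,
        -6.19751741e-04],
       [ 9.76135922e-05, -2.60635974e-01,  9.65437144e-01,
        -1.17610808e-01],
       [ 0.00000000e+00,  0.00000000e+00,  0.00000000e+00,
         1.00000000e+00]])}
```

View pics/top0.png

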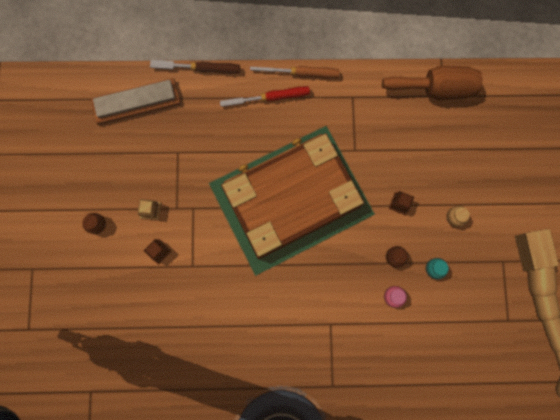

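View pics/scene0.png

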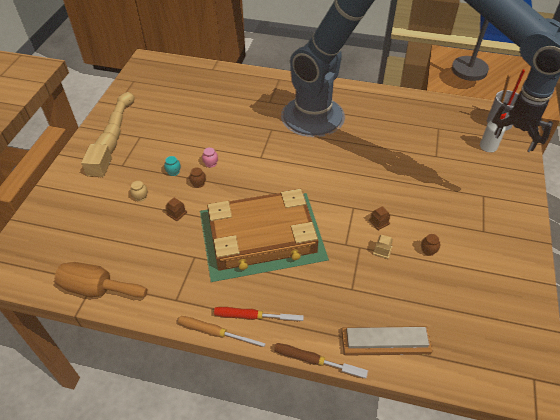

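```bash
cat > h.py <<'E'
from rig import *
import numpy as np, cv2
def cam(name):
    c=camera_params(name)
    if name=="wrist":
        s=sense(); T=np.eye(4); T[:3,:3]=s["tcp_rot"]; T[:3,3]=s["position"]; T=T@c["tool_from_camera"]
    else:
        T=np.eye(4); T[:3,:3]=c["rotation"]; T[:3,3]=c["position"]
    return c["K"],T
def ray(K,T,uv,z):
    d=T[:3,:3]@np.linalg.solve(K,[uv[0],uv[1],1.]); o=T[:3,3]
    return o+d*(z-o[2])/d[2]
def cloud(K,T,d):
    v,u=np.indices(d.shape); P=np.stack([(u-K[0,2])/K[0,0]*d,(v-K[1,2])/K[1,1]*d,d],-1)
    P=P@T[:3,:3].T+T[:3,3]; P[d==0]=np.nan
    return P
def down(a):  # closing line (tool y) at world angle a, tool z down
    y=np.array([np.cos(a),np.sin(a),0]); z=np.array([0,0,-1.]); return np.column_stack([np.cross(y,z),y,z])
E
python3 - <<'E'
from h import *
f=np.load("top0.npz"); K,T=cam("top"); P=cloud(K,T,f["d"])
D={"TL":(94,223),"TR":(397,257),"SL":(157,251),"SR":(402,202),"PS":(148,209),"PT":(459,216),"pink":(397,297),"turq":(438,268)}
for n,(u,v) in D.items():
    w=P[v-16:v+17,u-16:u+17]; m=(w[...,2]>.047)
    q=w[m]; ab=""
    if n[0]=="S":
        r=cv2.minAreaRect((q[:,:2]*1000).astype(np.float32)); ab=r
    print(n,ray(K,T,(u,v),.055).round(3),m.sum(),q.mean(0).round(4),ab)
g=cv2.cvtColor(f["p"],cv2.COLOR_RGB2GRAY).astype(float)
for n,(u,v) in {"F1":(239,190),"F2":(320,150),"R1":(264,238),"R2":(346,197)}.items():
    w=g[v-6:v+7,u-6:u+7]; k=np.clip(np.median(w)-25-w,0,None); yy,xx=np.indices(w.shape)
    uv=(u-6+(xx*k).sum()/k.sum(), v-6+(yy*k).sum()/k.sum()); p=ray(K,T,uv,.066)
    print(n,uv,p.round(4),P[v,u].round(3),np.hypot(*p[:2]))
E
```

```text
TL [0.506 0.438 0.055] 196 [0.509  0.4479 0.0552] 
TR [ 0.414 -0.286  0.055] 187 [ 0.4166 -0.2896  0.0553] 
SL [0.437 0.287 0.055] 219 [0.4399 0.2948 0.0543] ((440.4127502441406, 296.022705078125), (37.12969207763672, 35.552066802978516), 47.59919738769531)
SR [ 0.548 -0.305  0.055] 200 [ 0.5514 -0.3102  0.054 ] ((551.4148559570312, -310.6483154296875), (35.46509552001953, 35.62085723876953), 65.6051254272461)
PS [0.539 0.31  0.055] 199 [0.5433 0.3166 0.0544] 
PT [ 0.511 -0.442  0.055] 182 [ 0.5144 -0.4471  0.0551] 
pink [ 0.32  -0.28   0.055] 190 [ 0.3203 -0.2805  0.0555] 
turq [ 0.386 -0.383  0.055] 193 [ 0.3863 -0.3864  0.0549] 
F1 (np.float64(238.64044943820224), np.float64(189.6629213483146)) [0.581  0.0916 0.066 ] [0.58  0.091 0.065] 0.5881724996211143
F2 (np.float64(320.3137254901961), np.float64(149.5392156862745)) [ 0.6788 -0.1085  0.066 ] [ 0.678 -0.108  0.065] 0.6873815886878532
R1 (np.float64(263.5701754385965), np.float64(238.35087719298247)) [0.4622 0.0329 0.066 ] [0.463 0.032 0.068] 0.46338904910798967
R2 (np.float64(345.5473684210526), np.float64(196.7157894736842)) [ 0.5603 -0.166   0.066 ] [ 0.56  -0.167  0.065] 0.5843742616772674
```

```bash
cat >> h.py <<'E'
PAD={"F1":(.581,.0916),"F2":(.6788,-.1085),"R1":(.4622,.0329),"R2":(.5603,-.166)}
CH=np.arctan2(.1188,.0587)-np.pi/2  # set below
CH=np.arctan2(.0587,.1188)
def nearest(pos,angs):
    q0=np.array(sense()["joint_pos"]); best=None
    for a in angs:
        for b in (a,a+np.pi):
            q=inverse_kinematics(pos,down(b))
            if q is not None:
                c=np.abs(np.array(q)-q0).max()
                if best is None or c<best[0]: best=(c,b)
    return best[1]
def look(exp,sq,save=None):
    K,T=cam("wrist"); p,d=camera("wrist")
    if save: cv2.imwrite(save,p[:,:,::-1])
    P=cloud(K,T,d); m=(np.abs(P[...,2]-.055)<.004)&(np.hypot(P[...,0]-exp[0],P[...,1]-exp[1])<.035)
    q=P[m]; (c,s,a)=cv2.minAreaRect((q[:,:2]*1000).astype(np.float32))
    print("look n",m.sum(),"mean",q.mean(0).round(4),"rect",np.round(c,1),np.round(s,1),round(a,1))
    return np.array(c)/1000,np.radians(a),max(s)
def pick(exp,sq,angs,save=None):
    command_gripper(.085)
    a=nearest([*exp,.2],angs); movep([*exp,.2],down(a))
    c,y,size=look(exp,sq,save)
    assert np.hypot(*(c-exp))<.012 and 22<size<46,"measure"
    if sq: a+=(y-a+np.pi/4)%(np.pi/2)-np.pi/4
    h=.031 if sq else .026
    movep([*c,.13],down(a)); move_l([*c,h+.006],feed=.1)
    command_gripper(.03,40); move_l([*c,.2],feed=.25)
    s=sense(); print("t",s["time_s"],"gap",s["finger_gap"],s["gripper_force"]); return h
def place(pad,sq,h):
    x=PAD[pad]; z=.066+h+.006
    angs=[CH,CH+np.pi/2] if sq else np.arange(0,np.pi,.4)
    a=nearest([*x,.25],angs); movep([*x,.25],down(a)); move_l([*x,z+.012],feed=.2)
    hit=move_l([*x,z-.004],feed=.03,until_force=5); s=sense(); print("hit",hit,"dz",s["position"][2]-z)
    if hit is False: move_l([*x,z],feed=.03)
    command_gripper(.08); move_l([*x,.25],feed=.25); print("t",sense()["time_s"])
E
sed -i '/set below/d' h.py
python3 - <<'E'
from h import *
h=pick(np.array([.509,.4479]),False,np.arange(0,np.pi,.4),"pics/w1.png")
E
```

```text
look n 1560 mean [0.5103 0.4483 0.055 ] rect [510.6 447.6] [35.1 36.1] 23.1
t 4.2583 gap 0.050157666222474605 41.6245987219736
```

View pics/w1.png

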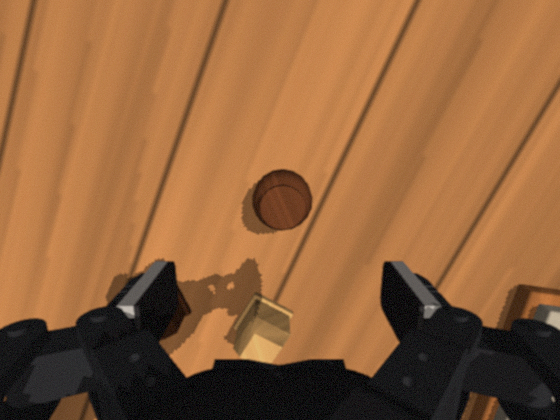

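The wrist view shows the dark turned toe at about (282,205), centred between the fingers. The measured toe is 36 mm across, as given. The foot is held with a 50 mm gap, so I'll place it.

```bash
python3 - <<'E'
from h import *
place("F1",False,.026)
# look from a bit back
K,T=cam("wrist"); p,d=camera("wrist"); cv2.imwrite("pics/w2.png",p[:,:,::-1])
P=cloud(K,T,d); m=(P[...,2]>.116)&(P[...,2]<.126)&(np.hypot(P[...,0]-.581,P[...,1]-.0916)<.035); print(m.sum(),P[m].mean(0))
E
```

```text
hit True dz 0.0007480741488124221
t 8.0833
1804 [0.58150858 0.09240078 0.12098299]
```

View pics/w2.png

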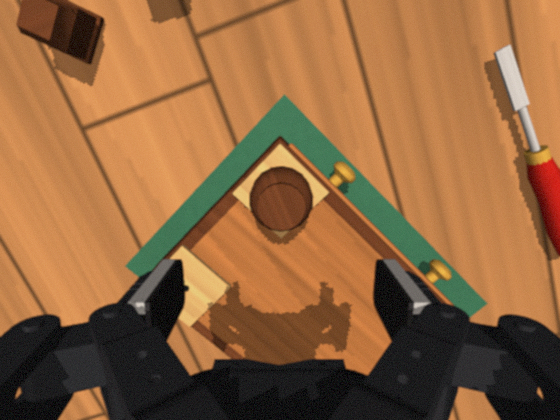

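The foot stands upright at about (282,195), centred on the front block with the knobs beside it, and its top is at 121 mm as it should be. Next is the left square foot.

```bash
python3 - <<'E'
from h import *
h=pick(np.array([.4399,.2948]),True,[np.radians(47.6),np.radians(137.6)],"pics/w3.png")
place("R1",True,h)
K,T=cam("wrist"); p,d=camera("wrist"); cv2.imwrite("pics/w4.png",p[:,:,::-1])
P=cloud(K,T,d)
m=(P[...,2]>.117)&(P[...,2]<.126)&(np.hypot(P[...,0]-.4622,P[...,1]-.0329)<.035); print(m.sum(),P[m].mean(0),cv2.minAreaRect((P[m][:,:2]*1000).astype(np.float32)),np.degrees(CH))
cv2.imwrite("pics/w34.png",cv2.resize(np.hstack([cv2.imread("pics/w3.png"),cv2.imread("pics/w4.png")]),(800,300)))
E
```

```text
look n 1464 mean [0.4408 0.296  0.0546] rect [441.6 295.5] [31.1 31.5] 46.7
t 12.15 gap 0.03933805766877946 40.62501668930054
hit True dz 0.0002679512353587904
t 15.675
1635 [0.46164086 0.03345171 0.12065565] ((462.38165283203125, 32.84698486328125), (31.543418884277344, 31.92580223083496), 25.43947410583496) 26.294334017449255
```

View pics/w34.png

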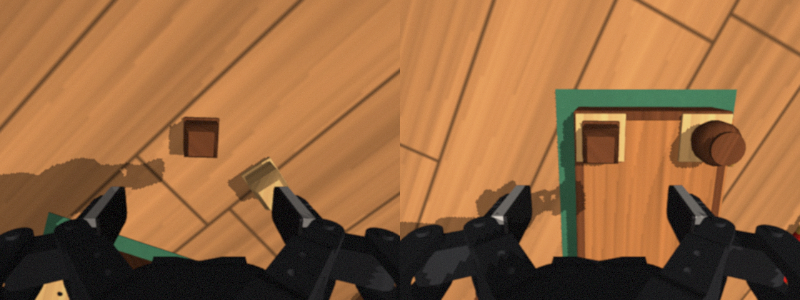

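The left half shows the square foot square between the fingers at (201,137). The right half shows it square and centred on the rear block at (602,140), with the turned foot at (718,143) seen at an angle. Now the right-hand pair.

```bash
python3 - <<'E'
from h import *
h=pick(np.array([.5514,-.3102]),True,[np.radians(65.6),np.radians(155.6)],"pics/w5.png")
place("R2",True,h)
h=pick(np.array([.4166,-.2896]),False,[-np.pi/4],"pics/w6.png")
place("F2",False,h)
s=sense()["position"]; movep([.4,.45,.3],down(nearest([.4,.45,.3],[0,.8,1.6,2.4])))
K,T=cam("top"); p,d=camera("top"); P=cloud(K,T,d)
for n,x in PAD.items():
    m=(P[...,2]>.114)&(P[...,2]<.128)&(np.hypot(P[...,0]-x[0],P[...,1]-x[1])<.04); q=P[m]
    print(n,m.sum(),(q.mean(0)[:2]-x).round(4),q[:,2].mean(),cv2.minAreaRect((q[:,:2]*1000).astype(np.float32))[1:])
a=cv2.resize(p[120:300,40:500,::-1],None,fx=1.7,fy=1.7,interpolation=cv2.INTER_CUBIC); cv2.imwrite("pics/top1.png",a); print(sense()["time_s"])
p,d=camera("scene"); cv2.imwrite("pics/scene1.png",cv2.resize(p[140:300,100:460,::-1],None,fx=2.2,fy=2.2,interpolation=cv2.INTER_CUBIC))
E
```

```text
look n 1464 mean [ 0.554  -0.3124  0.0546] rect [ 553.5 -312.9] [31.9 31.1] 66.7
t 20.0917 gap 0.039640901390352694 41.759907603263855
hit True dz 0.00038031130219334797
t 23.2417
look n 1574 mean [ 0.4178 -0.2909  0.055 ] rect [ 417.5 -291.3] [35.6 35. ] 45.2
t 27.075 gap 0.05086604841803662 41.71018278691918
hit True dz 0.0008276271337788188
t 30.75
F1 194 [-0.0008  0.0011] 0.12130908140332629 ((34.77565383911133, 34.417625427246094), 78.3482437133789)
F2 184 [-0.001   0.0013] 0.12143565532448589 ((33.03327941894531, 35.8983039855957), 88.10406494140625)
R1 221 [-0.0009  0.0009] 0.12063444527249795 ((36.10064697265625, 35.31184768676758), 22.866416931152344)
R2 217 [-0.002   0.0018] 0.12012983663915902 ((37.208839416503906, 33.93736267089844), 24.264440536499023)
33.0333
```

View pics/top1.png

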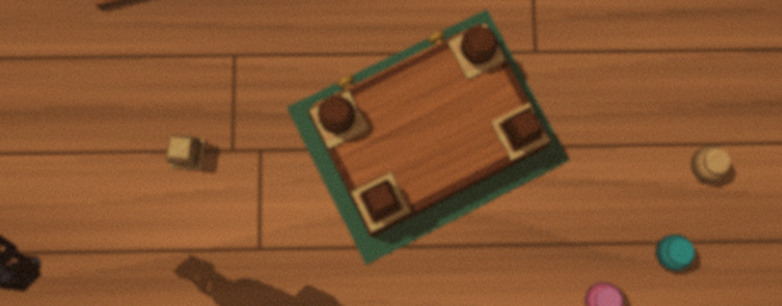

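View pics/scene1.png

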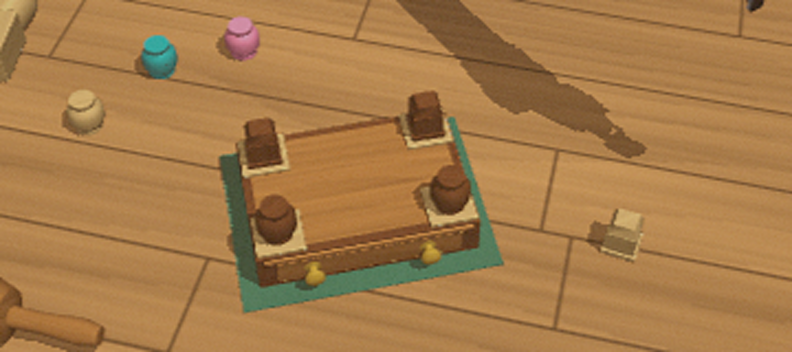

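In both views all four feet stand upright and centred: turned at the front, at (337,115) and (479,45) in the top view, and square at the rear, at (380,200) and (521,128). The two pale feet haven't moved.

```bash
python3 -c "
from rig import *
print(finish_job())"
```

```text
the job is handed in; nothing more can be done
None
```

The job is handed in: all four walnut feet stand on their corner blocks, turned at the front and square at the rear, each about 3 mm or less from centre in the last top view, with the pale feet left where they stood; the judge's verdict was not shown.

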